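Press the axle bushing into a sack-truck wheel

ROBOT

A 6-joint arm with a two-finger parallel gripper is mounted at the origin on the work surface. World frame = base frame: x ahead of the robot, y to its left, z up, the work surface at z = 0. Lengths are in m, angles in rad, forces in N, time in s.
With the tool pointing down it reaches from about 0.35 to 0.975 m from the base axis. Payload 4.9 kg.
Tool frame: the origin (TCP) lies on the mounting face of the last link; the fingertips stand 173 mm ahead of it and the grasp point (between the pads) lies 155 mm ahead of it; z points along the fingers, y is the direction in which the jaws open and shut (so a half turn about z gives the same grasp; the last joint's range is limited). The gripper opens to 85 mm and grips with 20 to 120 N. Pads are 22 mm wide; open, the fingers measure 114 mm over their backs; the gripper's body (76 mm by 85 mm) begins 54 mm behind the grasp point. The pads swing forward as they close: fully open they stand 13 mm farther back than shut.
Start: joints at [-1.294, 0.053, 1.613, -0, 1.476, -0.119], TCP at [0.241, -0.577, 0.405] pointing down, gripper open.
Joint ranges: [-3.01, 3.01], [-1.01, 2.22], [0.06, 2.58], [-1.02, 4.17], [0.09, 2.62], [-3.14, 3.14]. Speed limits (rad/s): [2.57, 2.57, 3.14, 3.14, 3.14, 3.14].

INTERFACE

Orientations are given as a unit quaternion [w, x, y, z].
In Python, from plant import manip gives the robot as it stands.
- The arm moves only by the tool play_rows, never from a script. Its argument "increments" is a list of rows, each an object with "offset": the shift along the tool's x, y, z in mm, a list of three; "twist": the turn about the tool's z in rad; "grip": the opening, from 0 (shut) to 1 (fully open). In form: [{"offset": [dx, dy, dz], "twist": twist, "grip": grip}, ...]. A call has 1 to 5 rows; each row is the pose to reach, as a shift and turn from the pose commanded when the call began, along the tool's axes at that moment; what a row does not reach only later rows make up. A row lasts 1/12 s, in which the tool goes at most 41.7 mm and 7.16 degrees, less where a joint would pass 70% of its speed; a pose out of reach is approached as far as the arm can. A call with a gripper value outside its range is refused whole. The fingers move at their own pace and stop on an object; the grip force is fixed at half the most. Time passes only in rows, so rows that repeat a pose let the fingers close. It gives the time, the measured TCP pose, the force and the opening at its end, in the units of the state.
- manip.state(): the state, without advancing time (a new reading comes with each control period).
- manip.grab_frame(name): name is "scene" or "top" or "wrist"; returns the picture (480x640x3 uint8, blue, green, red); there is no depth.
- manip.get_calibration(name): a dict with "fx", "fy", "cx", "cy" (pixels), "T" (4x4, takes a point from camera to world coordinates). Camera axes: x right, y down, z forward; pixel columns grow to the right and rows downward; lengths in m; the calibration is good to about 2 mm. A picture is of the moment at which its call begins: read the wrist's pose just before it. get_calibration takes no time and is no camera call; for the wrist camera it gives the pose at the moment of the call.
- manip.job_done(): hands the job in, once; it reports no verdict.
Trained networks look in the newest picture that a camera, given by its name, has taken for a name from the list of things; names that differ only in an ending like _2 or _b are one class to them, and where a whole thing is asked for, a point or a joint stands for the part that bears it (a point fixed in the world has none). Each returns a list of dicts, best first, with "p" (0 to 1); they miss things now and then, are a little off and sometimes report something else, mostly with a low value. They report only what shows in the picture. A call takes as long as a camera call. They do not tell look-alikes from the thing itself.
- manip.boxes_of(query, camera): "xyz" ([x, y, z] in m, in the coordinates of the camera as it stood for that picture, good to about 4 mm: the middle of the surface that is visible of it).
- manip.tip_of(query, camera): "xyz" ([x, y, z] in m, in the coordinates of the camera as it stood for that picture, good to about 4 mm: a listed point, or the origin of a listed thing).
The state is a dict: "time": time; "joint_pos": joint angles; "joint_vel": joint speeds; "joint_efforts": joint torques, N m; "tool_pos": TCP position; "tool_rot": TCP orientation; "contact_force": force on the tool from outside, world axes, zero at the start; "ft_torque": the same for the moment, N m; "gripper_width": opening from 0.0 (shut) to 1.0 (fully open).
Only numpy, scipy, OpenCV 4.12 (cv2) and the standard library are available. Lean on these libraries where they do the work, as an engineer would, in place of code of your own. Each camera call takes 0.05 s, during which the arm holds its last target. There are 200 camera calls.

TASK

Take the shouldered bronze bushing out of the plywood kit board and press it, shank first, into the hub bore of the sack-truck wheel until its shoulder sits fully home, flush on the hub face. The wheel floats on springs and sinks as you press: push firmly enough to seat the bushing but do not drive the wheel down onto the nest's stop. Let go at the end, and leave the plain sleeve and the other things on the bench where they are.

Things in the scene. Friction and masses are not known exactly. Their poses are not given: they have to be found in the camera images.
- bushing: Shouldered bronze bushing, 52 mm long, about 0.11 kg, standing shank down in a hole of the kit board with its shoulder on the board's top. Origin: centre of the shank's lower end; z up its axis. Shank 24 mm in diameter, 26 mm long (lowest 8 mm taper to 21 mm), shoulder disc 40 mm in diameter, 6 mm thick, then a neck 24 mm in diameter, 20 mm tall, the part to grip. Round: any grip direction serves.
- shoulder (a point): Centre of the shoulder's underside on the bushing, 26 mm above the bushing's origin; when home it lies at the bore mouth.
- kit: Fixed plywood kit board, 100 x 200 x 34 mm, with two through holes of 27 mm diameter at 50 mm either side of its centre along its y axis. The shouldered bushing stands in one and the plain sleeve in the other, either way round. Origin: centre of the underside.
- sleeve: Plain straight bronze sleeve without a shoulder, 24 mm in diameter and 58 mm tall, in the other hole of the kit board; leave it there. Origin: centre of its lower end.
- nest: Fixed steel nest: a 200 x 200 x 16 mm plate with four upright guide pins (14 mm thick, tops 90 mm above the bench), 118 mm from the centre on its diagonals, and a central stop. The wheel (160 mm in diameter, black tyre, grey hub 64 mm in diameter) lies flat in it on springs. Origin: centre of the underside.
- wheel (a joint): How far the wheel is pushed down on its springs: 0 at rest, 0.018 m down on the stop. It begins to sink at a push of about 3 N and sinks 1 mm for each further 1 N (about 21 N at the stop); it springs back when released.
- bore (a point): Centre of the bore's mouth in the hub's flat top face, 90 mm above the bench at rest; moves with the wheel; z up. Bore 25.5 mm in diameter through the 44 mm hub. The tyre's top is 6 mm lower. Clips and a stiff dark ring, 10 mm down in the bore, hold the shank back: it stays where it is left until a steady push of 8 to 13 N drives it on.
- tape: Roll of packing tape, 100 mm in diameter and 48 mm tall, a bystander. Origin: centre of its underside.
- carton: Small cardboard carton, 90 x 130 x 60 mm, a bystander. Origin: centre of its underside.
- wrench: Steel wrench lying on the bench, a bystander.
Mind the look-alikes: they are no part of the job. What is shaped like the bushing but black or blue is not meant.

How it is judged:
By the outcome, as a careful person would: the job done as asked, in the order asked, and still so for the second after the job is handed in, with the robot touching nothing.
It also fails if it takes over 72 s, if anything falls off the work surface, if the arm or the gripper's body presses on something with over 40 N, if the wrist force passes 120 N, or if a joint passes its speed limit or range.

## Working session

There is one attempt and no reset: what is moved stays moved. The work goes in short steps, Python scripts to look and compute and a tool call to move; the robot and the scene stay as the last step left them, time stands still between calls to the robot, and variables do not carry over. Pictures are saved under pics/ and viewed, about 8 in all and at most 12, crops included, and the job is handed in when it is done.

Besides the shell and the picture viewer there is one more tool, called after "Request:" by a JSON object that holds its "api" and its "payload", one argument or row to a line. play_rows: Moves the arm, as the interface text tells. Its arguments: {"type":"object","properties":{"increments":{"type":"array"}},"required":["increments"]}

```bash
mkdir -p pics; ls
cat > h.py <<'E'
import numpy as np, cv2
from plant import manip
def W(p,T): return (np.array(T)@np.append(p,1))[:3].round(4)
def find(q,cam,f='tip_of',T=None):
    T=manip.get_calibration(cam)["T"] if T is None else T
    return [(round(d["p"],2),W(d["xyz"],T)) for d in getattr(manip,f)(q,cam)]
def proj(p,cam):
    c=manip.get_calibration(cam);q=np.linalg.inv(c["T"])@np.append(p,1)
    return np.array([c["fx"]*q[0]/q[2]+c["cx"],c["fy"]*q[1]/q[2]+c["cy"]]).round(1)
def ray(u,v,cam,z):
    c=manip.get_calibration(cam);T=np.array(c["T"]);d=T[:3,:3]@[(u-c["cx"])/c["fx"],(v-c["cy"])/c["fy"],1]
    return (T[:3,3]+d*(z-T[2,3])/d[2]).round(4)
E
python3 - <<'E'
from h import *
s=manip.grab_frame("scene");t=manip.grab_frame("top")
cv2.imwrite("pics/a.png",cv2.resize(np.vstack([s,t]),(0,0),fx=.625,fy=.625));cv2.imwrite("pics/top.png",t);cv2.imwrite("pics/scene.png",s)
for cam in("scene","top"):
  for q in("bushing","bore","sleeve","kit","nest","tape","carton"):
    r=find(q,cam); print(cam,q,[(p,x.tolist(),proj(x,cam).tolist()) for p,x in r[:4]])
print(manip.state())
E
```

```text
pics
scene bushing [(0.72, [0.5023, 0.1139, 0.0055], [391.8, 269.1]), (0.69, [0.4676, -0.0081, -0.0013], [335.6, 243.7]), (0.65, [0.3863, 0.1434, 0.0023], [425.4, 239.8])]
scene bore [(0.69, [0.4609, -0.1827, 0.0908], [255.1, 180.0])]
scene sleeve [(0.71, [0.5305, 0.2162, -0.0037], [445.8, 300.6])]
scene kit [(0.86, [0.5175, 0.1688, -0.0022], [419.7, 286.8])]
scene nest [(0.95, [0.4624, -0.1859, 0.0022], [256.6, 218.4])]
scene tape [(0.76, [0.7976, 0.0482, -0.0043], [276.2, 387.3])]
scene carton [(0.7, [0.7516, -0.2142, -0.0001], [147.9, 304.6])]
top bushing [(0.69, [0.3874, 0.14, 0.0021], [250.9, 362.7]), (0.61, [0.5044, 0.1202, 0.0095], [263.2, 301.2]), (0.57, [0.4677, -0.0067, 0.0009], [328.6, 321.9])]
top bore []
top sleeve [(0.56, [0.5306, 0.214, -0.0023], [216.5, 287.1])]
top kit [(0.9, [0.5143, 0.166, -0.0015], [240.6, 296.0])]
top nest [(0.96, [0.4625, -0.186, -0.0003], [421.7, 326.7])]
top tape [(0.7, [0.8011, 0.0463, 0.0011], [305.8, 155.2])]
top carton [(0.75, [0.7548, -0.2212, 0.0012], [438.6, 179.8])]
{'time': 0.8, 'joint_pos': array([-1.29403244e+00,  5.26842859e-02,  1.61288167e+00, -2.35570720e-05,
        1.47602728e+00, -1.19017467e-01]), 'joint_vel': array([-0.00056672, -0.0004357 , -0.00210334,  0.00086978,  0.00052066,
        0.00117281]), 'joint_efforts': array([ 8.95495632e-04, -3.93638635e+01, -3.70438635e+01,  2.94436074e-05,
        3.02447061e-04, -7.09914090e-06]), 'tool_pos': array([ 0.24093868, -0.57667178,  0.40472429]), 'tool_rot': array([ 6.30625222e-07,  9.80483236e-01,  1.96602708e-01, -1.17124073e-05]), 'contact_force': array([-0.90957105, -0.26061446, -0.3793358 ]), 'ft_torque': array([-0.00211781,  0.03133237,  0.05633783]), 'gripper_width': 0.9963736652532531}
```

View pics/a.png

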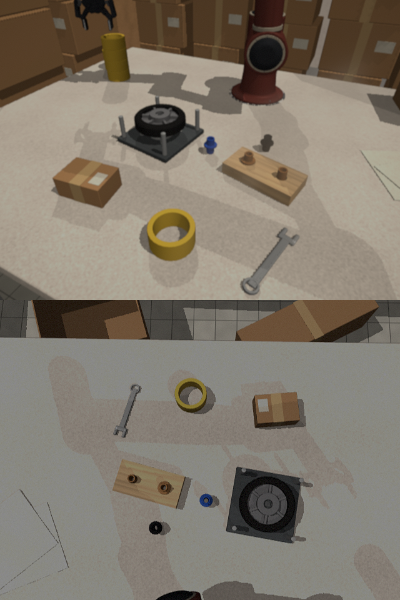

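The picture shows the nest and wheel at top (422,327) and the kit board at top (241,296). Candidates for the bushing, in top pixels:
- bronze in the kit at (263,301), with a shoulder
- bronze in the kit at (216,287), which looks like the sleeve
- blue look-alike at (329,322)
- black look-alike at (251,363)

I choose (263,301) and will check it in a crop.

Run:
```python
from h import *
s=cv2.imread("pics/scene.png");t=cv2.imread("pics/top.png")
a=cv2.resize(s[220:340,340:500],(800,600))[:, :]
b=cv2.resize(t[260:340,180:300],(600,400),interpolation=cv2.INTER_CUBIC)
w=cv2.resize(t[280:380,350:500],(600,400),interpolation=cv2.INTER_CUBIC)
a=cv2.resize(a,(533,400))
cv2.imwrite("pics/b.png",cv2.resize(np.hstack([a,b]),(800,int(800*400/1133))))
cv2.imwrite("pics/c.png",w)
for p in((0.504,.117,.054),(.504,.117,.034)): print(proj(p,"scene"),proj(p,"top"))
```

```text
[396.1 248. ] [262.1 299.9]
[394.9 257.3] [263.4 300.6]
```

View pics/b.png

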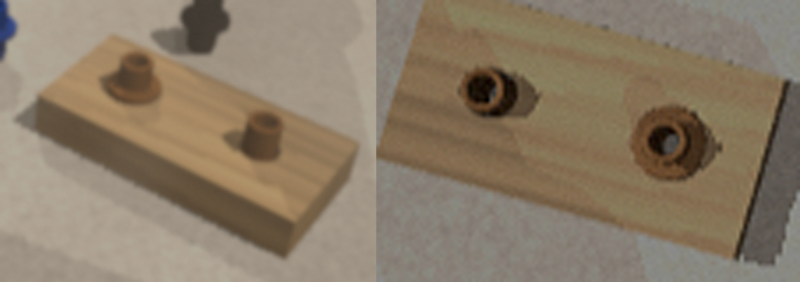

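The crop confirms it: the part at top (263,301) has a shoulder and is bronze, and the one at (216,287) is the plain sleeve. I'll move above the bushing.

Request:
{"api": "play_rows", "payload": {
  "increments": [
    {"offset": [451,-397,75],"twist": 0,"grip": 1},
    {"offset": [451,-397,75],"twist": 0,"grip": 1},
    {"offset": [451,-397,75],"twist": 0,"grip": 1},
    {"offset": [451,-397,75],"twist": 0,"grip": 1},
    {"offset": [451,-397,75],"twist": 0,"grip": 1}
  ]
}}

```text
time: 1.22
tool_pos: [0.3318, -0.3891, 0.3787]
tool_rot: [0.0, 0.981, 0.196, 0.0]
contact_force: [-0.1, -0.2, 0.2]
gripper_width: 0.999
```

Request:
{"api": "play_rows", "payload": {
  "increments": [
    {"offset": [354,-400,49],"twist": 0,"grip": 1},
    {"offset": [354,-400,49],"twist": 0,"grip": 1},
    {"offset": [354,-400,49],"twist": 0,"grip": 1},
    {"offset": [354,-400,49],"twist": 0,"grip": 1},
    {"offset": [354,-400,49],"twist": 0,"grip": 1}
  ]
}}

```text
time: 1.63
tool_pos: [0.3985, -0.1925, 0.36]
tool_rot: [0.0, 0.981, 0.196, 0.0]
contact_force: [1.0, -0.5, -0.3]
gripper_width: 1.003
```

```bash
cat > d.py <<'E'
import sys
from h import *
from scipy.spatial.transform import Rotation as R
# tool-axis increments from the measured TCP to the given world TCP target
s=manip.state(); w,x,y,z=s["tool_rot"]
print(s["time"],s["tool_pos"].round(4),s["contact_force"].round(1),round(s["gripper_width"],3),"inc mm",(R.from_quat([x,y,z,w]).inv().apply(np.array(list(map(float,sys.argv[1:4])))-s["tool_pos"])*1000).round(1))
E
python3 d.py .504 .117 .33
```

```text
1.6333 [ 0.3985 -0.1925  0.36  ] [ 1.  -0.5 -0.3] 1.003 inc mm [ 216.5 -245.1   29.9]
```

Run:
```python
from h import *
T=manip.get_calibration("wrist")["T"]; f=manip.grab_frame("wrist"); cv2.imwrite("pics/w1.png",f)
print(np.round(T,3)); r=find("bore","wrist",T=T); print(r,[proj(x,"wrist") for _,x in r])
```

```text
[[ 0.385 -0.873 -0.3    0.476]
 [-0.923 -0.364 -0.126 -0.161]
 [ 0.001  0.326 -0.946  0.331]
 [ 0.     0.     0.     1.   ]]
[(0.64, array([ 0.4649, -0.1856,  0.0869]))] [array([345.1, 152.7])]
```

Request:
{"api": "play_rows", "payload": {
  "increments": [
    {"offset": [217,-245,30],"twist": 0,"grip": 1},
    {"offset": [217,-245,30],"twist": 0,"grip": 1},
    {"offset": [217,-245,30],"twist": 0,"grip": 1},
    {"offset": [217,-245,30],"twist": 0,"grip": 1},
    {"offset": [217,-245,30],"twist": 0,"grip": 1}
  ]
}}

```text
time: 2.15
tool_pos: [0.4658, 0.0031, 0.3412]
tool_rot: [0.0, 0.981, 0.196, 0.001]
contact_force: [0.8, -0.2, 0.5]
gripper_width: 0.998
```

```bash
python3 d.py .504 .117 .33
```

```text
2.15 [0.4658 0.0031 0.3412] [ 0.8 -0.2  0.5] 0.998 inc mm [ 79.  -90.5  11.2]
```

View pics/w1.png

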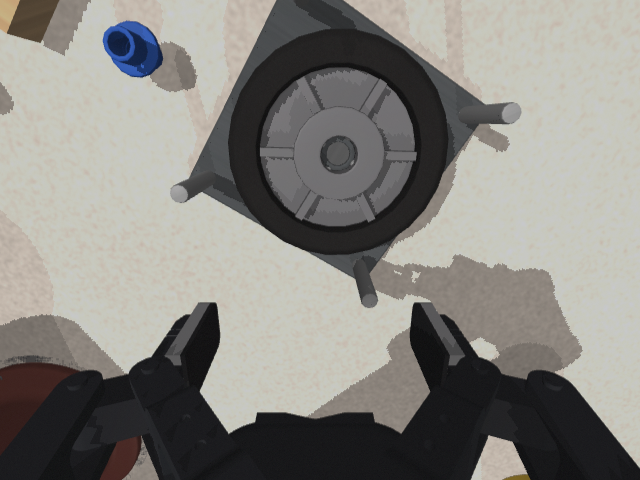

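The wheel's bore shows at wrist pixel (339,153). I'll carry on to the bushing.

Request:
{"api": "play_rows", "payload": {
  "increments": [
    {"offset": [59,-91,11],"twist": 0,"grip": 1},
    {"offset": [59,-91,11],"twist": 0,"grip": 1},
    {"offset": [59,-91,11],"twist": 0,"grip": 1},
    {"offset": [59,-91,11],"twist": 0,"grip": 1}
  ]
}}

```text
time: 2.48
tool_pos: [0.4852, 0.1117, 0.3294]
tool_rot: [-0.001, 0.98, 0.199, -0.0]
contact_force: [-0.0, 0.4, -0.8]
gripper_width: 1.001
```

```bash
python3 - <<'E'
from h import *
T=manip.get_calibration("wrist")["T"]; f=manip.grab_frame("wrist"); cv2.imwrite("pics/w2.png",f);np.save("w2.npy",T)
print(manip.state()["tool_pos"],manip.get_calibration("wrist")["fx"])
r=find("bushing","wrist",T=T); print(r,[proj(x,"wrist") for _,x in r]);r=find("shoulder","wrist",T=T); print(r,[proj(x,"wrist") for _,x in r])
E
python3 d.py .504 .117 .33
```

```text
[0.48513411 0.10998395 0.32960054] 337.2724575418087
[(0.8, array([ 0.3857,  0.1399, -0.0014])), (0.75, array([ 4.737e-01, -7.600e-03, -2.000e-04])), (0.64, array([0.4988, 0.118 , 0.0138]))] [array([246.6, 291.4]), array([418.8, 270. ]), array([309.8, 201.5])]
[(0.91, array([0.5048, 0.1155, 0.0367])), (0.73, array([0.387 , 0.1341, 0.0286])), (0.57, array([ 0.4685, -0.0116,  0.0305]))] [array([314.2, 202.2]), array([246.3, 307.9]), array([429.3, 290.5])]
2.6333 [0.4851 0.1081 0.3299] [-0.1 -0.7 -0. ] 0.999 inc mm [20.9 -0.9 -0.1]
```

View pics/w2.png

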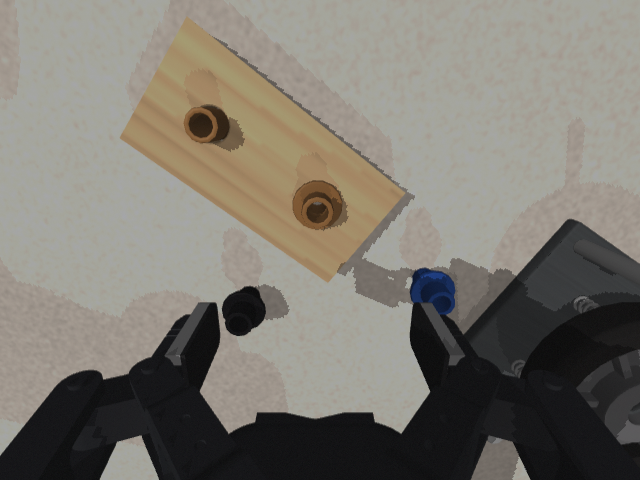

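The neck top is at (318,210) and the shoulder disc's centre at about (317,204). The sleeve is at (202,124).

```bash
python3 - <<'E'
from h import *
T=np.load("w2.npy");c=manip.get_calibration("wrist")
f=cv2.imread("pics/w2.png")
hsv=cv2.cvtColor(f,cv2.COLOR_BGR2HSV)[170:250,270:370]
m=((hsv[...,1]>110)).astype(np.uint8)
cs=max(cv2.findContours(m,cv2.RETR_EXTERNAL,cv2.CHAIN_APPROX_NONE)[0],key=cv2.contourArea)
print(cv2.boundingRect(cs),cv2.fitEllipse(cs))
def r(u,v,z):
    d=T[:3,:3]@[(u-c["cx"])/c["fx"],(v-c["cy"])/c["fy"],1]; return (T[:3,3]+d*(z-T[2,3])/d[2]).round(4)
print(r(318,210,.060),r(317,204,.040))
T1=np.array([[ 0.385,-0.873,-0.3,0.476],[-0.923,-0.364,-0.126,-0.161],[0.001,0.326,-0.946,0.331],[0,0,0,1]]);T=T1
print("bore",r(338.5,152.5,.09))
E
python3 d.py .505 .1165 .24
```

```text
(23, 10, 49, 50) ((46.88538360595703, 34.576499938964844), (48.37407684326172, 48.8701057434082), 94.34166717529297)
[0.5057 0.1171 0.06  ] [0.5051 0.1175 0.04  ]
bore [ 0.4625 -0.1849  0.09  ]
2.6333 [0.4851 0.1081 0.3299] [-0.1 -0.7 -0. ] 0.999 inc mm [21.7 -0.2 89.9]
```

Request:
{"api": "play_rows", "payload": {
  "increments": [
    {"offset": [22,-0.5,40],"twist": 0,"grip": 1},
    {"offset": [22,-0.5,80],"twist": 0,"grip": 1},
    {"offset": [22,-0.5,80],"twist": 0,"grip": 1},
    {"offset": [22,-0.5,80],"twist": 0,"grip": 1},
    {"offset": [22,-0.5,80],"twist": 0,"grip": 1}
  ]
}}

```text
time: 3.05
tool_pos: [0.5054, 0.1165, 0.2511]
tool_rot: [0.0, 0.981, 0.196, 0.001]
contact_force: [0.1, 0.1, 0.5]
gripper_width: 1.0
```

```bash
python3 d.py .5055 .1172 .2140
```

```text
3.05 [0.5054 0.1165 0.2511] [0.1 0.1 0.5] 1.0 inc mm [ 0.3 -0.7 37.1]
```

Request:
{"api": "play_rows", "payload": {
  "increments": [
    {"offset": [0,-0.7,20],"twist": 0,"grip": 1},
    {"offset": [0,-0.7,36],"twist": 0,"grip": 1},
    {"offset": [0,-0.7,36],"twist": 0,"grip": 1},
    {"offset": [0,-0.7,36],"twist": 0,"grip": 1},
    {"offset": [0,-0.7,36],"twist": 0,"grip": 0.5}
  ]
}}

```text
time: 3.47
tool_pos: [0.5057, 0.118, 0.2165]
tool_rot: [0.0, 0.981, 0.196, 0.002]
contact_force: [-0.9, 0.5, -0.5]
gripper_width: 0.884
```

Request:
{"api": "play_rows", "payload": {
  "increments": [
    {"offset": [0,0,0],"twist": 0,"grip": 0},
    {"offset": [0,0,0],"twist": 0,"grip": 0},
    {"offset": [0,0,0],"twist": 0,"grip": 0},
    {"offset": [0,0,0],"twist": 0,"grip": 0},
    {"offset": [0,0,0],"twist": 0,"grip": 0}
  ]
}}

```text
time: 3.88
tool_pos: [0.5051, 0.1183, 0.2147]
tool_rot: [0.0, 0.98, 0.197, 0.001]
contact_force: [-0.6, -1.4, 4.0]
gripper_width: 0.253
```

Request:
{"api": "play_rows", "payload": {
  "increments": [
    {"offset": [0,0,0],"twist": 0,"grip": 0},
    {"offset": [0,0,0],"twist": 0,"grip": 0},
    {"offset": [0,0,0],"twist": 0,"grip": 0},
    {"offset": [0,0,0],"twist": 0,"grip": 0},
    {"offset": [0,0,0],"twist": 0,"grip": 0}
  ]
}}

```text
time: 4.3
tool_pos: [0.5051, 0.1183, 0.2147]
tool_rot: [0.0, 0.98, 0.197, 0.001]
contact_force: [-1.5, -0.2, 5.1]
gripper_width: 0.255
```

Request:
{"api": "play_rows", "payload": {
  "increments": [
    {"offset": [0,0,-20],"twist": 0,"grip": 0},
    {"offset": [0,0,-45],"twist": 0,"grip": 0},
    {"offset": [0,0,-85],"twist": 0,"grip": 0},
    {"offset": [0,0,-120],"twist": 0,"grip": 0},
    {"offset": [0,0,-120],"twist": 0,"grip": 0}
  ]
}}

```text
time: 4.72
tool_pos: [0.5067, 0.1184, 0.3419]
tool_rot: [0.001, 0.98, 0.197, 0.007]
contact_force: [1.2, 1.1, -0.7]
gripper_width: 0.256
```

```bash
python3 - <<'E'
from h import *
f=manip.grab_frame("wrist"); s=manip.grab_frame("scene")
g=cv2.resize(f[240:480,150:490],(567,400)); k=cv2.resize(s[110:310,330:530],(400,400))
cv2.imwrite("pics/g.png",cv2.resize(np.hstack([g,k]),(800,331)))
E
python3 d.py .4625 -.1849 .335
```

```text
4.8167 [0.505  0.1182 0.3354] [-0.1  0.4 -2.5] 0.258 inc mm [-1.561e+02  2.633e+02  2.000e-01]
```

View pics/g.png

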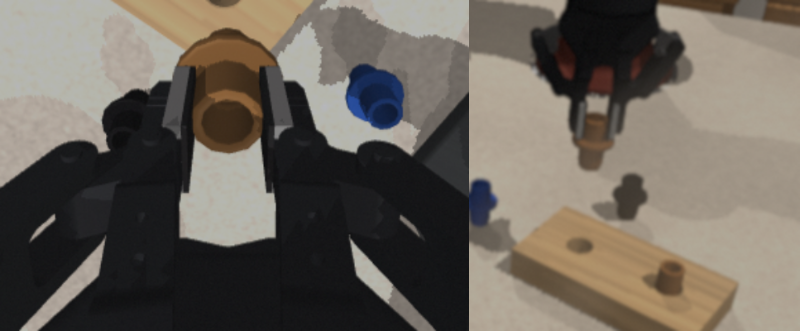

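The bushing is held between the pads and has left its hole, and the sleeve is untouched. Now to the wheel.

Request:
{"api": "play_rows", "payload": {
  "increments": [
    {"offset": [-20,33,0],"twist": 0,"grip": 0},
    {"offset": [-39,66,0],"twist": 0,"grip": 0},
    {"offset": [-59,99,0],"twist": 0,"grip": 0},
    {"offset": [-78,132,0],"twist": 0,"grip": 0},
    {"offset": [-97,164,0],"twist": 0,"grip": 0}
  ]
}}

```text
time: 5.23
tool_pos: [0.477, -0.0718, 0.3309]
tool_rot: [-0.001, 0.98, 0.197, -0.002]
contact_force: [1.0, 0.3, -0.7]
gripper_width: 0.257
```

```bash
python3 - <<'E'
from h import *
from scipy.spatial.transform import Rotation as R
T=manip.get_calibration("wrist")["T"];s=manip.state(); f=manip.grab_frame("wrist"); np.save("w3.npy",T)
w,x,y,z=s["tool_rot"];Rt=R.from_quat([x,y,z,w])
c=manip.get_calibration("wrist")
def pr(p):
    q=np.linalg.inv(T)@np.append(p,1);return np.array([c["fx"]*q[0]/q[2]+c["cx"],c["fy"]*q[1]/q[2]+c["cy"]])
o=f.copy()
for zz,r in((.1547,12),(.1747,20),(.2067,10.5)):
  P=np.array([pr(s["tool_pos"]+Rt.apply([r/1000*np.cos(a),r/1000*np.sin(a),zz])) for a in np.linspace(0,6.28,60)])
  cv2.polylines(o,[(P*16).astype(np.int32)],True,(0,255,0),1,cv2.LINE_AA,4)
  print(zz,P.mean(0))
cv2.imwrite("pics/w3r.png",f)
cv2.imwrite("pics/w3.png",np.hstack([cv2.resize(x[260:360,250:380],(520,400),interpolation=cv2.INTER_CUBIC) for x in (o,f)])[:,:800] if 0 else cv2.resize(np.hstack([x[250:360,250:380] for x in (o,f)]),(780,330),interpolation=cv2.INTER_CUBIC))
r=find("bore","wrist",T=T);print(r,[pr(x) for _,x in r])
E
python3 d.py .4625 -.1849 .335
```

```text
0.1547 [312.58930568 323.76849766]
0.1747 [312.80792326 299.62479201]
0.2067 [313.07301824 272.34902941]
[(0.66, array([ 0.4622, -0.1846,  0.09  ]))] [array([449.30525837, 322.99564981])]
5.3333 [ 0.477  -0.0742  0.3311] [ 0.8  0.8 -0.3] 0.255 inc mm [-55.5  96.9  -3.8]
```

View pics/w3.png

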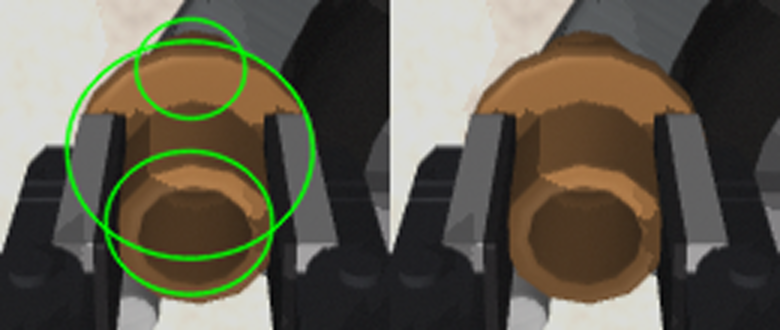

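The neck outline sits a few pixels off the model, so I'll check how the bushing lies in the grip, using the pads and both cameras.

Run:
```python
from h import *
from scipy.spatial.transform import Rotation as R
for cam in("wrist","scene","top"):
  T=manip.get_calibration(cam)["T"];s=manip.state();f=manip.grab_frame(cam);cv2.imwrite(f"pics/q_{cam}.png",f)
  w,x,y,z=s["tool_rot"];Rt=R.from_quat([x,y,z,w])
  for q in("shoulder","bushing"):
    print(cam,q,[(p,(Rt.inv().apply(X-s["tool_pos"])*1000).round(1).tolist()) for p,X in find(q,cam,T=T) if np.linalg.norm(X[:2]-s["tool_pos"][:2])<.05])
  for X in([.011,.012,.172],[.011,-.012,.172],[0,0,.1547],[0,0,.1747],[0,0,.2067]):
    print(X,proj(s["tool_pos"]+Rt.apply(X),cam))
  if cam=="scene":
    u,v=map(int,proj(s["tool_pos"]+Rt.apply([0,0,.175]),cam)); c=f[v-45:v+45,u-45:u+45].copy(); print("crop",u-45,v-45)
cv2.imwrite("pics/sc.png",np.hstack([cv2.resize(c,(540,540),interpolation=cv2.INTER_CUBIC)]))
```

```text
wrist shoulder []
wrist bushing [(0.82, [-3.1, -0.4, 200.8])]
[0.011, 0.012, 0.172] [345.6 287.6]
[0.011, -0.012, 0.172] [295.  287.3]
[0, 0, 0.1547] [320.6 328.6]
[0, 0, 0.1747] [320.  304.9]
[0, 0, 0.2067] [319.2 276.4]
scene shoulder []
scene bushing [(0.86, [-5.1, -0.7, 208.8])]
[0.011, 0.012, 0.172] [295.6 165.4]
[0.011, -0.012, 0.172] [309.6 165.7]
[0, 0, 0.1547] [302.9 153.4]
[0, 0, 0.1747] [303.1 164. ]
[0, 0, 0.2067] [303.4 180.3]
crop 258 119
top shoulder []
top bushing []
[0.011, 0.012, 0.172] [370.5 304.7]
[0.011, -0.012, 0.172] [357.1 310. ]
[0, 0, 0.1547] [367.  313.1]
[0, 0, 0.1747] [366.2 313.7]
[0, 0, 0.2067] [365.  314.5]
```

View pics/sc.png

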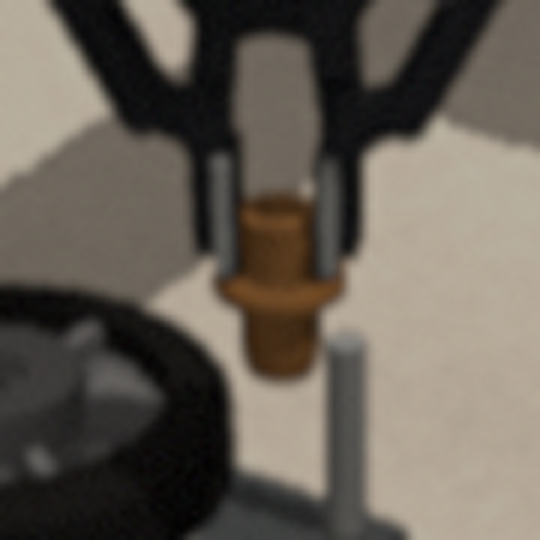

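The scene view shows the bushing upright with its shoulder at the pad tips. The shank bottom at v=180.3 matches the model, so the z offset holds. In the wrist image the pads themselves are about 5 px off in u, which is calibration error. I'll move over the bore.

Request:
{"api": "play_rows", "payload": {
  "increments": [
    {"offset": [-19,32,0],"twist": 0,"grip": 0},
    {"offset": [-37,64,0],"twist": 0,"grip": 0},
    {"offset": [-50,88,0],"twist": 0,"grip": 0},
    {"offset": [-55.5,97,3],"twist": 0,"grip": 0},
    {"offset": [-55.5,97,8],"twist": 0,"grip": 0}
  ]
}}

```text
time: 6.2
tool_pos: [0.4647, -0.1829, 0.3265]
tool_rot: [0.001, 0.981, 0.195, 0.001]
contact_force: [0.0, 0.2, -0.5]
gripper_width: 0.253
```

Request:
{"api": "play_rows", "payload": {
  "increments": [
    {"offset": [0,0,5],"twist": 0,"grip": 0},
    {"offset": [0,0,5],"twist": 0,"grip": 0},
    {"offset": [0,0,5],"twist": 0,"grip": 0},
    {"offset": [0,0,5],"twist": 0,"grip": 0}
  ]
}}

```text
time: 6.53
tool_pos: [0.4648, -0.1803, 0.3206]
tool_rot: [-0.0, 0.98, 0.197, -0.0]
contact_force: [0.7, 0.5, -1.9]
gripper_width: 0.257
```

```bash
python3 d.py .4625 -.185 .315
cat > look.py <<'E'
import sys
from h import *
from scipy.spatial.transform import Rotation as R
n=sys.argv[1]; im=[]
for cam,hw in(("scene",45),("wrist",80)):
  s=manip.state();f=manip.grab_frame(cam);w,x,y,z=s["tool_rot"];Rt=R.from_quat([x,y,z,w])
  cv2.imwrite(f"pics/{n}_{cam}.png",f)
  for X in([0,0,.1547],[0,0,.1747],[0,0,.1807],[0,0,.2067]): print(cam,X,proj(s["tool_pos"]+Rt.apply(X),cam))
  print("bore",proj([.4625,-.185,.09],cam))
  p=proj([.4625,-.185,.1],cam) if cam=="scene" else [320,290]
  u,v=int(p[0])-hw,int(p[1])-hw
  print("crop",u,v,"scale",400/(2*hw)); im.append(cv2.resize(f[v:v+2*hw,u:u+2*hw],(400,400),interpolation=cv2.INTER_CUBIC))
cv2.imwrite(f"pics/{n}.png",np.hstack(im))
E
python3 look.py l1
```

```text
6.5333 [ 0.4648 -0.1803  0.3206] [ 0.7  0.5 -1.9] 0.257 inc mm [-3.9  3.4  5.6]
scene [0, 0, 0.1547] [252.1 144.8]
scene [0, 0, 0.1747] [252.9 154.8]
scene [0, 0, 0.1807] [253.2 157.8]
scene [0, 0, 0.2067] [254.3 170.3]
bore [253.7 180.5]
crop 208 130 scale 4.444444444444445
wrist [0, 0, 0.1547] [312.1 324.2]
wrist [0, 0, 0.1747] [312.4 300.7]
wrist [0, 0, 0.1807] [312.4 294.7]
wrist [0, 0, 0.2067] [312.7 272.6]
bore [317.9 262.1]
crop 240 210 scale 2.5
```

View pics/l1.png

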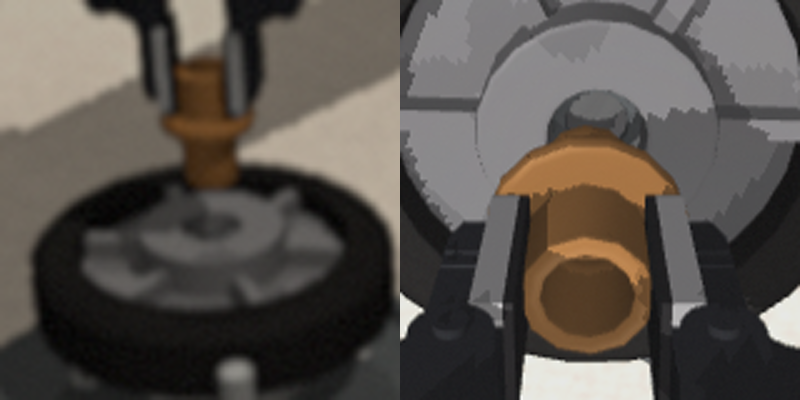

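In the scene crop, the bore mouth is at about (255.5,180.4) and the shank's bottom end at (255.5,~170.5). In the wrist crop, the bore is at (319,266) and the neck top at (315,329). I'll check how steady the readings are and turn the scene offset into world units.

Run:
```python
from h import *
for i in range(5):
    print(manip.state()["time"],manip.state()["tool_pos"].round(4)); manip.grab_frame("wrist")
s=manip.state()["tool_pos"]
p0=proj([*s[:2],.09],"scene");J=np.array([(proj([s[0]+.01,s[1],.09],"scene")-p0),(proj([s[0],s[1]+.01,.09],"scene")-p0)]).T/10
print("px/mm",J,"axis at bore plane",p0, "bushing end", proj([*s[:2],s[2]-.2067],"scene"))
bias=np.array([255.5,170.5])-proj([.4648,-.1803,.3206-.2067],"scene")
print("bias",bias,"world mm corr", np.linalg.solve(J,np.array([255.5,180.4])-bias-p0))
```

```text
6.6333 [ 0.4648 -0.1807  0.3211]
6.6833 [ 0.4648 -0.1809  0.3212]
6.7333 [ 0.4648 -0.181   0.3212]
6.7833 [ 0.4647 -0.1811  0.3211]
6.8333 [ 0.4647 -0.1812  0.3211]
px/mm [[-0.27  0.45]
 [ 0.23  0.11]] axis at bore plane [254.7 181.4] bushing end [253.8 170. ]
bias [1.3 0.1] world mm corr [-3.3033033  -3.09309309]
```

Request:
{"api": "play_rows", "payload": {
  "increments": [
    {"offset": [-3.9,2.2,5],"twist": 0,"grip": 0},
    {"offset": [-3.9,2.2,15],"twist": 0,"grip": 0},
    {"offset": [-3.9,2.2,17],"twist": 0,"grip": 0},
    {"offset": [-3.9,2.2,17],"twist": 0,"grip": 0},
    {"offset": [-3.9,2.2,17],"twist": 0,"grip": 0}
  ]
}}

```text
time: 7.3
tool_pos: [0.4616, -0.1849, 0.3031]
tool_rot: [-0.0, 0.981, 0.197, -0.0]
contact_force: [-0.4, 0.3, -0.9]
gripper_width: 0.256
```

```bash
python3 d.py .462 -.1847 .30; python3 look.py l2; python3 d.py .462 -.1847 .30
```

```text
7.3 [ 0.4616 -0.1849  0.3031] [-0.4  0.3 -0.9] 0.256 inc mm [ 0.4 -0.1  3.1]
scene [0, 0, 0.1547] [251.7 152.4]
scene [0, 0, 0.1747] [252.5 162.2]
scene [0, 0, 0.1807] [252.8 165.1]
scene [0, 0, 0.2067] [253.8 177.3]
bore [253.7 180.5]
crop 208 130 scale 4.444444444444445
wrist [0, 0, 0.1547] [312.2 324.4]
wrist [0, 0, 0.1747] [312.5 300.9]
wrist [0, 0, 0.1807] [312.5 294.9]
wrist [0, 0, 0.2067] [312.8 272.8]
bore [313.4 266.8]
crop 240 210 scale 2.5
7.4 [ 0.4619 -0.185   0.3039] [ 0.6  0.2 -0.9] 0.25 inc mm [ 0.2 -0.3  3.9]
```

View pics/l2.png

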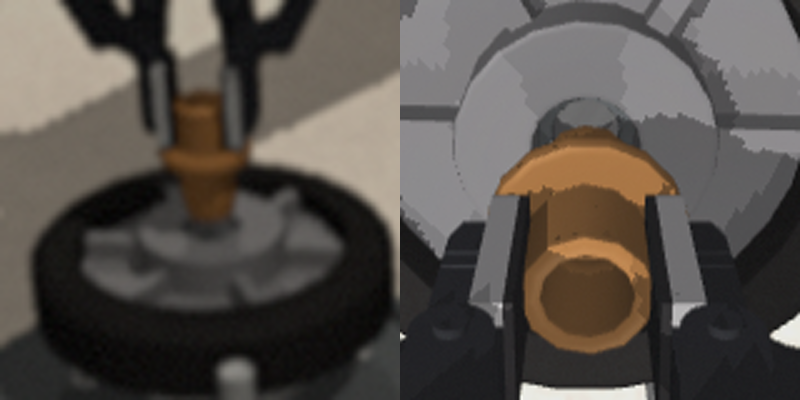

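The bushing is centred over the bore: the hub is at u≈586 and the bushing at u≈588 in the wrist crop. I'll enter the bore gently.

Request:
{"api": "play_rows", "payload": {
  "increments": [
    {"offset": [0,0,4],"twist": 0,"grip": 0},
    {"offset": [0,0,8],"twist": 0,"grip": 0},
    {"offset": [0,0,10],"twist": 0,"grip": 0},
    {"offset": [0,0,10],"twist": 0,"grip": 0},
    {"offset": [0,0,10],"twist": 0,"grip": 0}
  ]
}}

```text
time: 7.82
tool_pos: [0.4618, -0.1849, 0.2935]
tool_rot: [-0.0, 0.98, 0.197, -0.0]
contact_force: [0.5, -0.8, -1.3]
gripper_width: 0.255
```

Request:
{"api": "play_rows", "payload": {
  "increments": [
    {"offset": [0,0,2],"twist": 0,"grip": 0},
    {"offset": [0,0,4],"twist": 0,"grip": 0},
    {"offset": [0,0,5],"twist": 0,"grip": 0},
    {"offset": [0,0,5],"twist": 0,"grip": 0},
    {"offset": [0,0,5],"twist": 0,"grip": 0}
  ]
}}

```text
time: 8.23
tool_pos: [0.4618, -0.1849, 0.2888]
tool_rot: [-0.0, 0.98, 0.197, -0.0]
contact_force: [-0.4, 0.3, -0.9]
gripper_width: 0.256
```

8 mm in with no side force, so it has entered. I'll keep going in small steps.

Request:
{"api": "play_rows", "payload": {
  "increments": [
    {"offset": [0,0,2],"twist": 0,"grip": 0},
    {"offset": [0,0,4],"twist": 0,"grip": 0},
    {"offset": [0,0,6],"twist": 0,"grip": 0},
    {"offset": [0,0,8],"twist": 0,"grip": 0},
    {"offset": [0,0,8],"twist": 0,"grip": 0}
  ]
}}

```text
time: 8.65
tool_pos: [0.4622, -0.1851, 0.2817]
tool_rot: [0.0, 0.98, 0.197, 0.0]
contact_force: [-2.0, 1.2, 5.2]
gripper_width: 0.259
```

Request:
{"api": "play_rows", "payload": {
  "increments": [
    {"offset": [0,0,1],"twist": 0,"grip": 0},
    {"offset": [0,0,2],"twist": 0,"grip": 0},
    {"offset": [0,0,3],"twist": 0,"grip": 0},
    {"offset": [0,0,4],"twist": 0,"grip": 0},
    {"offset": [0,0,4],"twist": 0,"grip": 0}
  ]
}}

```text
time: 9.07
tool_pos: [0.4622, -0.1851, 0.2781]
tool_rot: [0.0, 0.98, 0.197, 0.0]
contact_force: [-0.6, 2.1, 6.8]
gripper_width: 0.253
```

Request:
{"api": "play_rows", "payload": {
  "increments": [
    {"offset": [0,0,1],"twist": 0,"grip": 0},
    {"offset": [0,0,2],"twist": 0,"grip": 0},
    {"offset": [0,0,3],"twist": 0,"grip": 0},
    {"offset": [0,0,4],"twist": 0,"grip": 0},
    {"offset": [0,0,5],"twist": 0,"grip": 0}
  ]
}}

```text
time: 9.48
tool_pos: [0.4623, -0.1851, 0.2736]
tool_rot: [0.0, 0.98, 0.197, 0.0]
contact_force: [-2.7, 2.3, 9.5]
gripper_width: 0.255
```

Request:
{"api": "play_rows", "payload": {
  "increments": [
    {"offset": [0,0,1],"twist": 0,"grip": 0},
    {"offset": [0,0,2],"twist": 0,"grip": 0},
    {"offset": [0,0,3],"twist": 0,"grip": 0},
    {"offset": [0,0,4],"twist": 0,"grip": 0},
    {"offset": [0,0,4],"twist": 0,"grip": 0}
  ]
}}

```text
time: 9.9
tool_pos: [0.4624, -0.1851, 0.2697]
tool_rot: [0.0, 0.98, 0.197, 0.0]
contact_force: [-3.0, 2.1, 9.9]
gripper_width: 0.257
```

Request:
{"api": "play_rows", "payload": {
  "increments": [
    {"offset": [0,0,1],"twist": 0,"grip": 0},
    {"offset": [0,0,2],"twist": 0,"grip": 0},
    {"offset": [0,0,3],"twist": 0,"grip": 0},
    {"offset": [0,0,4],"twist": 0,"grip": 0},
    {"offset": [0,0,4],"twist": 0,"grip": 0}
  ]
}}

```text
time: 10.32
tool_pos: [0.4624, -0.1851, 0.2657]
tool_rot: [0.0, 0.98, 0.197, 0.0]
contact_force: [-3.1, 3.3, 9.8]
gripper_width: 0.261
```

Request:
{"api": "play_rows", "payload": {
  "increments": [
    {"offset": [0,0,1],"twist": 0,"grip": 0},
    {"offset": [0,0,2],"twist": 0,"grip": 0},
    {"offset": [0,0,3],"twist": 0,"grip": 0},
    {"offset": [0,0,3],"twist": 0,"grip": 0},
    {"offset": [0,0,3],"twist": 0,"grip": 0}
  ]
}}

```text
time: 10.73
tool_pos: [0.4624, -0.1851, 0.2629]
tool_rot: [0.0, 0.98, 0.197, 0.001]
contact_force: [-3.4, 3.7, 9.4]
gripper_width: 0.257
```

Still sliding at a constant push of about 10 N, with home near here. I'll advance in 2–3 mm steps until the force rises.

Request:
{"api": "play_rows", "payload": {
  "increments": [
    {"offset": [0,0,1],"twist": 0,"grip": 0},
    {"offset": [0,0,2],"twist": 0,"grip": 0},
    {"offset": [0,0,2],"twist": 0,"grip": 0},
    {"offset": [0,0,2],"twist": 0,"grip": 0}
  ]
}}

```text
time: 11.07
tool_pos: [0.4625, -0.1851, 0.2611]
tool_rot: [0.0, 0.98, 0.197, 0.0]
contact_force: [-4.7, 3.8, 11.8]
gripper_width: 0.256
```

Request:
{"api": "play_rows", "payload": {
  "increments": [
    {"offset": [0,0,1],"twist": 0,"grip": 0},
    {"offset": [0,0,2],"twist": 0,"grip": 0},
    {"offset": [0,0,2],"twist": 0,"grip": 0},
    {"offset": [0,0,2],"twist": 0,"grip": 0}
  ]
}}

```text
time: 11.4
tool_pos: [0.4625, -0.1851, 0.2594]
tool_rot: [0.0, 0.98, 0.197, 0.0]
contact_force: [-5.1, 3.8, 13.4]
gripper_width: 0.255
```

The force now rises 1:1 with travel, so the shoulder is on the face. One more firm step, then I'll ease the spring load off before opening.

Request:
{"api": "play_rows", "payload": {
  "increments": [
    {"offset": [0,0,1],"twist": 0,"grip": 0},
    {"offset": [0,0,1.5],"twist": 0,"grip": 0},
    {"offset": [0,0,1.5],"twist": 0,"grip": 0},
    {"offset": [0,0,1.5],"twist": 0,"grip": 0}
  ]
}}

```text
time: 11.73
tool_pos: [0.4625, -0.1851, 0.2581]
tool_rot: [0.0, 0.98, 0.197, 0.0]
contact_force: [-6.3, 4.5, 15.0]
gripper_width: 0.254
```

Request:
{"api": "play_rows", "payload": {
  "increments": [
    {"offset": [0,0,-2],"twist": 0,"grip": 0},
    {"offset": [0,0,-5],"twist": 0,"grip": 0},
    {"offset": [0,0,-8],"twist": 0,"grip": 0},
    {"offset": [0,0,-11],"twist": 0,"grip": 0},
    {"offset": [0,0,-11],"twist": 0,"grip": 0}
  ]
}}

```text
time: 12.15
tool_pos: [0.4623, -0.185, 0.2679]
tool_rot: [0.0, 0.98, 0.197, 0.001]
contact_force: [-1.1, 1.7, 4.6]
gripper_width: 0.253
```

At TCP z 0.2679 the 4.6 N push matches the model for a fully home bushing. Now I'll open and retreat.

Request:
{"api": "play_rows", "payload": {
  "increments": [
    {"offset": [0,0,0],"twist": 0,"grip": 1},
    {"offset": [0,0,0],"twist": 0,"grip": 1},
    {"offset": [0,0,0],"twist": 0,"grip": 1},
    {"offset": [0,0,0],"twist": 0,"grip": 1},
    {"offset": [0,0,0],"twist": 0,"grip": 1}
  ]
}}

```text
time: 12.57
tool_pos: [0.4616, -0.1848, 0.2657]
tool_rot: [-0.0, 0.98, 0.197, -0.0]
contact_force: [-0.9, -0.0, 0.2]
gripper_width: 0.938
```

Request:
{"api": "play_rows", "payload": {
  "increments": [
    {"offset": [0,0,-10],"twist": 0,"grip": 1},
    {"offset": [0,0,-30],"twist": 0,"grip": 1},
    {"offset": [0,0,-60],"twist": 0,"grip": 1},
    {"offset": [0,0,-90],"twist": 0,"grip": 1},
    {"offset": [0,0,-120],"twist": 0,"grip": 1}
  ]
}}

```text
time: 12.98
tool_pos: [0.4616, -0.1848, 0.388]
tool_rot: [-0.0, 0.98, 0.197, -0.0]
contact_force: [1.6, -0.5, -0.9]
gripper_width: 0.999
```

Run:
```python
from h import *
s=manip.grab_frame("scene");f=manip.grab_frame("wrist")
print(manip.state()["tool_pos"],manip.state()["contact_force"])
cv2.imwrite("pics/end.png",np.hstack([cv2.resize(s[120:260,185:325],(400,400),interpolation=cv2.INTER_CUBIC),cv2.resize(f[50:450,120:520],(400,400))]))
print(find("shoulder","scene"),find("bushing","scene"))
for z in(.09,.096,.116): print(z,proj([.4625,-.185,z],"scene")-[185,120])
```

```text
[ 0.46295926 -0.18557303  0.39371879] [ 0.7777296  -0.68679656 -0.01064473]
[(0.87, array([ 0.4696, -0.0041,  0.0261])), (0.87, array([0.3841, 0.137 , 0.0258])), (0.55, array([ 0.4602, -0.1878,  0.0886]))] [(0.88, array([ 0.468 , -0.0032, -0.001 ])), (0.84, array([ 0.457 , -0.1891,  0.0619])), (0.8, array([0.3899, 0.145 , 0.0028]))]
0.09 [68.7 60.5]
0.096 [68.4 57.7]
0.116 [67.6 48.4]
```

View pics/end.png

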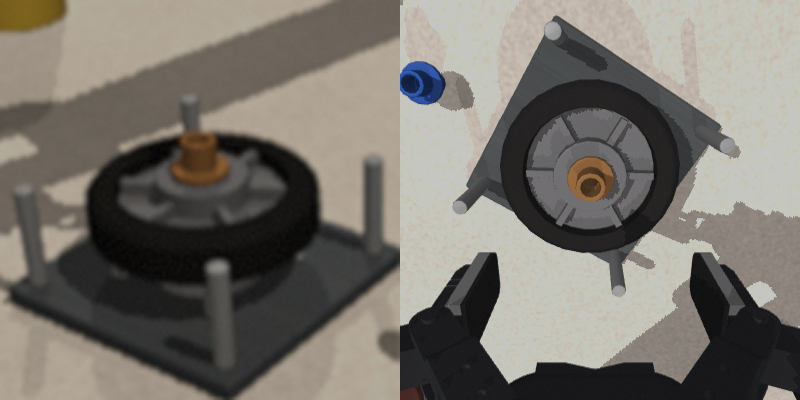

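The shoulder sits on the hub face all round. The neck top at crop row 48.3 matches the 48.4 expected when home. The gripper is clear, so I'm handing in.

```bash
python3 -c "
from plant import manip
print(manip.job_done(), manip.state()['time'])"
```

```text
the job is handed in; nothing more can be done
the job is handed in; nothing more can be done
```

The bronze shouldered bushing is pressed fully home in the hub bore, and I handed the job in at about 13 s. I took it from the kit board, pressed it in shank first and let go. The sleeve and the other things on the bench were not touched.

**Press:** it slid in at a steady push of about 10 N. The force then rose about 1 N per mm to a 15 N peak, with the wheel sunk about 13 mm, short of the 18 mm stop. On easing off, force and height still fitted a bushing that was home.

**Final check:** in the scene picture the shoulder sits on the hub face and the neck top is at row 48.3, against 48.4 expected when home. The shoulder network read z = 0.0886 m against 0.090 m, within its 4 mm accuracy. The gripper was clear above the wheel.

**Disagreements:** the wrist camera's calibration was off by about 2 mm, and its readings taken while the arm was moving or settling did not agree. I set the final alignment over the bore by comparing bushing and bore in the same pictures. Sideways force reached about 6 N at the end of the press and dropped away once I eased off.

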